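# Free the sprung safety cap of the sample canister

## Robot

A 6-joint arm with a two-finger parallel gripper is mounted at the origin on the work surface. World frame = base frame: x ahead of the robot, y to its left, z up, the work surface at z = 0. Lengths are in m, angles in rad, forces in N, time in s.
With the tool pointing down it reaches from about 0.375 to 0.9 m from the base axis. Payload 3.1 kg.
Tool frame: the origin (TCP) lies midway between the tips of the shut fingers; the grasp point (between the pads) lies 19 mm behind it (manip.tcp_to_grasp is the distance from the TCP to the grasp point, in m); z points along the fingers, y is the line along which they close (so a half turn about z gives the same grasp; the last joint's range is limited). The gripper opens to 85 mm and grips with 20 to 120 N. Pads are 22 mm wide; open, the fingers measure 114 mm over their backs; the gripper's body (76 mm by 85 mm) begins 54 mm behind the grasp point. The pads swing forward as they close: fully open they stand 13 mm farther back than shut.
Start: joints at [0.946, 0.527, 1.433, -0, 1.181, -0.178], TCP at [0.27, 0.564, 0.231] pointing down, gripper open.
Joint ranges: [-3.08, 3.08], [-0.75, 2.2], [0.22, 2.44], [-1.43, 4.57], [0, 2.65], [-2.85, 2.85]. Speed limits (rad/s): [2.79, 2.79, 3.14, 3.14, 3.14, 3.14].

## Interface

Orientations are given as a unit quaternion [x, y, z, w].
In Python, from station import manip gives the robot as it stands. The module is installed in compiled form; this text tells all that it offers.
- The arm moves only by the shell command python3 -m crank 'ROWS' [OPENING] [FORCE]. ROWS is JSON, a list of rows, each a list of 2 entries, a list of its own where there are three numbers: the shift along the tool's x, y, z in cm, then the turn about the tool's z in degrees. In form: [[[x, y, z], spin], ...]. A call has 1 to 10 rows; each row is the pose to reach, as a shift and turn from the pose commanded when the call began, along the tool's axes at that moment; what a row does not reach only later rows make up. A row lasts 1/10 s, in which the tool goes at most 50 mm and 8.59 degrees, less where a joint would pass 70% of its speed; a pose out of reach is approached as far as the arm can. A call with a gripper value outside its range is refused whole. OPENING is the finger opening in cm, from 0 to 8.54, set as the call begins (- or left out, the last holds). The fingers move at their own pace and stop on an object; FORCE is the grip in N (left out, the last holds). Time passes only in rows, so rows that repeat a pose let the fingers close. It gives the time, the measured TCP pose, the force and the opening at its end, in the units of the state.
- manip.sense(): the state, without advancing time (a new reading comes with each control period).
- manip.snapshot(name): name is "scene" or "top" or "wrist"; returns the picture (384x512x3 uint8, red, green, blue); there is no depth.
- manip.camera_params(name): a dict with "fx", "fy", "cx", "cy" (pixels), "pose" (4x4, takes a point from camera to world coordinates). Camera axes: x right, y up, looking along -z (the intrinsics and any distortion apply to the point x, -y, -z); pixel columns grow to the right and rows downward; lengths in m; the calibration is good to about 2 mm. A picture is of the moment at which its call begins: read the wrist's pose just before it. camera_params takes no time and is no camera call; for the wrist camera it gives the pose at the moment of the call.
- manip.sign_off(): hands the job in, once; it reports no verdict.
The state is a dict: "t": time; "q": joint angles; "qd": joint speeds; "tau": joint torques, N m; "tcp_pos": TCP position; "tool_rot": TCP orientation; "force": force on the tool from outside, world axes, zero at the start; "ft_torque": the same for the moment, N m; "finger_gap": opening from 0.0 (shut) to 1.0 (fully open).
Only numpy, scipy, OpenCV 4.12 (cv2) and the standard library are available. Lean on these libraries where they do the work, as an engineer would, in place of code of your own. Each camera call takes 0.05 s, during which the arm holds its last target. There are 200 camera calls.

## Task

Open the sample canister on the bench: press its cap right down against the spring, twist it anticlockwise while it is down until it lets go and springs up, then lift it off and set it down gently, upright, on the floor of the steel tray. Leave the dishes, the bottle and the jar where they stand.

Things in the scene. Friction and masses are not known exactly. Their poses are not given: they have to be found in the camera images.
- canister_rim (a point): Centre of the mouth of the sample canister, at the height of its rim, 105 mm above the bench. The canister is a white upright tube 92 mm in diameter with a steel band below the rim, on a square grey foot 130 mm wide that is bolted down. x axis: where the cap's rib points while locked. Once free, the cap comes up to 20 mm above the rim, rests loose there and lifts straight off.
- cap_rib (a point): Centre of the grip rib of the canister's cap; x runs along the rib, z up the cap's axis. The cap (about 160 g) is a grey disc, 96 mm in diameter, 12 mm thick, with one straight upright rib across its middle, 80 mm long, 14 mm thick, 32 mm tall; this point is 16 mm above the disc's upper face. The rib can be straddled or gripped from above, fingertips pressing on the disc beside it.
- cap_foot (a point): Centre of the cap's flat foot, 52 mm below cap_rib: the end of a steel plug (44 mm in diameter, 24 mm long below the disc) on which the cap stands upright once off. A lug 13 mm wide, 8 mm tall, reaches 37 mm from the axis under each end of the rib.
- cap_disc (a point): Centre of the underside of the cap's disc. Locked, it floats about 10 mm above the rim and a catch lets it turn only a few degrees. Pushed down at least 8 mm (at most 10: the disc then meets the rim) it turns anticlockwise seen from above. From about 52 degrees of turn it is free; at about 76 it meets a stop. It must be held down for the first 50 degrees or so.
- platform (a joint): Height in m of the sprung platform in the canister that pushes the cap up: about 0 with the cap locked (about 9 N), about -0.010 with the cap pressed right down (about 13 N), +0.010 when the cap has sprung up or is off (about 4 N).
- tray_in (a point): Centre of the upper face of the floor of a steel tray, 220 mm along its x by 170 mm along its y outside, walls 4 mm thick and 20 mm tall outside, fixed to the bench. The tray is empty; the floor lies a few mm above the bench.
- dish_stack: Stack of four clear culture dishes, 90 mm in diameter and 64 mm tall, origin under its centre; it stands between the canister and the tray. Leave it alone.
- reagent_bottle: Glass bottle with a blue cap, 72 mm in diameter and 150 mm tall, origin under its centre. Leave it alone.
- plain_jar: White jar with a plain flat lid without a rib, 88 mm in diameter and 115 mm tall, origin under its centre. Leave it alone.
There are look-alikes about, which are no part of the job. What is shaped like the part that bears cap_rib but red is not meant.

How it is judged:
By the outcome, as a careful person would: the job done as asked, in the order asked, and still so for the second after the job is handed in, with the robot touching nothing.
It also fails if it takes over 48 s, if anything falls off the work surface, if the arm or the gripper's body presses on something with over 40 N, if the wrist force passes 120 N, or if a joint passes its speed limit or range.

## Working session

There is one attempt and no reset: what is moved stays moved. The work goes in short steps, Python scripts to look and compute and a shell command to move; the robot and the scene stay as the last step left them, time stands still between calls to the robot, and variables do not carry over. Pictures are saved under pics/ and viewed, on a budget of 10 in all, crops included, one or two more only if the job needs it, and the job is handed in when it is done.

```bash
mkdir -p pics; python3 - <<'E'
from station import manip
import cv2,numpy as np
print({k:np.round(v,3) for k,v in manip.sense().items()})
for n in("scene","top"):
    im=manip.snapshot(n)[:,:,::-1]; cv2.imwrite(f"pics/{n}.png",im)
    p=manip.camera_params(n); print(n,{k:np.round(v,3) for k,v in p.items()})
a=cv2.imread("pics/scene.png");b=cv2.imread("pics/top.png")
cv2.imwrite("pics/b.png",cv2.resize(b,(800,600)))
cv2.imwrite("pics/a.png",cv2.resize(a,(800,600)))
E
```

```text
{'t': np.float64(0.0), 'q': array([ 0.945,  0.528,  1.434,  0.   ,  1.181, -0.178]), 'qd': array([ 0.   ,  0.   , -0.001, -0.002,  0.001, -0.001]), 'tau': array([ 1.0000e-03, -4.4236e+01, -1.7803e+01, -0.0000e+00,  8.0000e-03,
       -0.0000e+00]), 'tcp_pos': array([0.27 , 0.563, 0.23 ]), 'tool_rot': array([ 0.222,  0.975, -0.001, -0.   ]), 'force': array([ 0.099,  0.02 , -0.156]), 'ft_torque': array([-0.05 , -0.014, -0.028]), 'finger_gap': np.float64(1.002)}
scene {'fx': np.float64(461.345), 'fy': np.float64(461.345), 'cx': np.float64(257.174), 'cy': np.float64(184.98), 'pose': array([[-0.09 , -0.709,  0.7  ,  1.651],
       [ 0.996, -0.074,  0.053,  0.1  ],
       [ 0.014,  0.701,  0.713,  1.275],
       [ 0.   ,  0.   ,  0.   ,  1.   ]])}
top {'fx': np.float64(395.373), 'fy': np.float64(395.373), 'cx': np.float64(255.244), 'cy': np.float64(191.73), 'pose': array([[-2.500e-02,  9.970e-01, -7.100e-02,  4.080e-01],
       [-1.000e+00, -2.500e-02,  9.000e-03,  1.000e-03],
       [ 7.000e-03,  7.200e-02,  9.970e-01,  1.191e+00],
       [ 0.000e+00,  0.000e+00,  0.000e+00,  1.000e+00]])}
```

View pics/a.png

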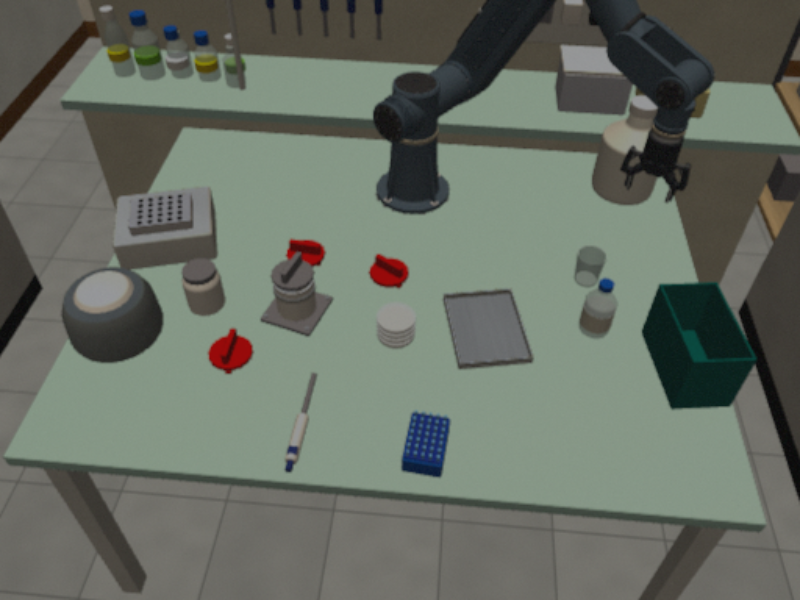

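View pics/b.png

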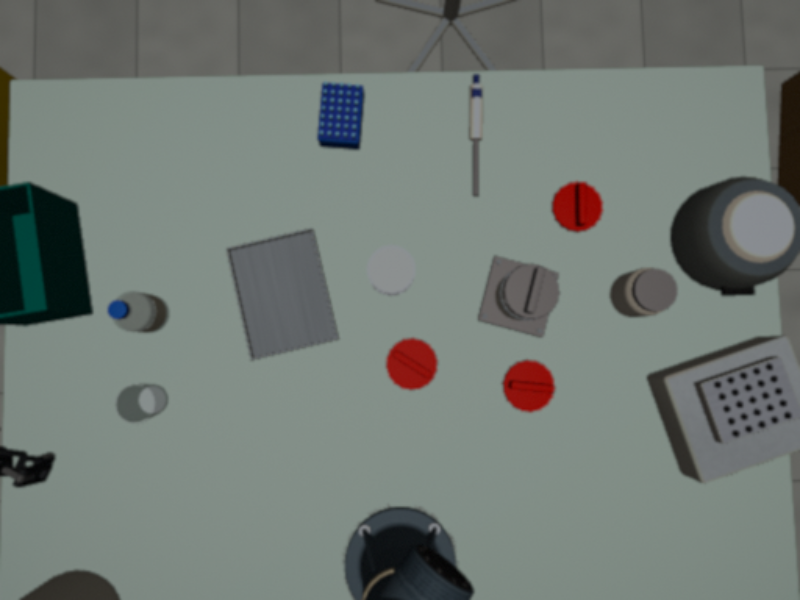

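The two views show these possible caps (top view, 800 px scale):
- The grey ribbed cap on the square foot at (530,291).
- Three red ribbed look-alikes at (577,206), (412,363) and (528,386).
- The plain jar at (653,290), which has no rib.

I choose the grey ribbed one. The tray is at (283,294), the dishes at (391,270) and the bottle at (130,310).

```bash
python3 - <<'E'
import cv2,numpy as np
b=cv2.imread("pics/top.png");a=cv2.imread("pics/scene.png")
c=cv2.resize(b[155:225,295:370],(450,420),interpolation=cv2.INTER_CUBIC)
d=cv2.resize(a[150:220,160:218],(348,420),interpolation=cv2.INTER_CUBIC)
cv2.imwrite("pics/c1.png",cv2.convertScaleAbs(np.hstack([c,d]),alpha=1.5))
E
```

```text
(no output)
```

View pics/c1.png

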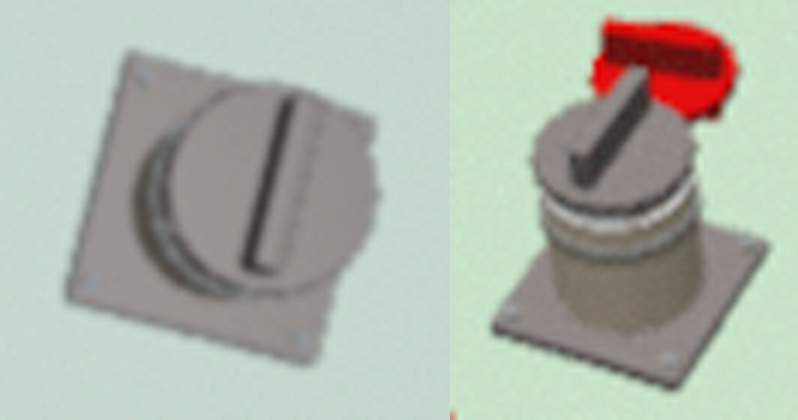

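The crop confirms a grey disc with one upright rib on a banded tube and square foot, and it isn't red. The disc centre is at about crop (272,190), which is top-view px (340.3,186.5).

```bash
cat > h.py <<'E'
import numpy as np
from station import manip
def ray(n,uv,z,p=None):
    p=p or manip.camera_params(n); P=np.array(p["pose"])
    d=P[:3,:3]@np.array([(uv[0]-p["cx"])/p["fx"],-(uv[1]-p["cy"])/p["fy"],-1.])
    o=P[:3,3]; return o+d*(z-o[2])/d[2]
def proj(n,X,p=None):
    p=p or manip.camera_params(n); P=np.array(p["pose"])
    c=P[:3,:3].T@(np.array(X)-P[:3,3]); return np.array([p["cx"]+p["fx"]*c[0]/-c[2],p["cy"]+p["fy"]*c[1]/c[2]])
E
python3 - <<'E'
from h import *
np.set_printoptions(precision=4,suppress=True)
C=lambda u,v:(295+u/6-.5,155+v/6-.5)
for n,(u,v),z in [("ctr",(272,190),.127),("L",(165,190),.127),("R",(380,190),.127),("T",(272,82),.127),("B",(272,297),.127),("rib t",(309,97),.159),("rib b",(265,268),.159)]+[("foot",q,.01) for q in((130,52),(68,298),(315,365))]: print(n,ray("top",C(u,v),z))
T=[ray("top",(u/1.5625,v/1.5625),.02) for u,v in((228,249),(313,230),(339,339),(253,359))]
print(np.array(T),np.mean(T,0),[np.linalg.norm(T[i]-T[i-1]) for i in range(4)])
S=[ray("scene",(u/1.5625,v/1.5625),.02) for u,v in((444,292),(512,290),(531,361),(459,366))]
print(np.mean(S,0)); print("dish",ray("top",(391/1.5625,270/1.5625),.064),"disc scene",ray("scene",(160+614/6-58*0-75,150+158/6),.127))
E
```

```text
ctr [ 0.4933 -0.2372  0.127 ]
L [ 0.4945 -0.1889  0.127 ]
R [ 0.4921 -0.286   0.127 ]
T [ 0.5423 -0.2392  0.127 ]
B [ 0.445  -0.2353  0.127 ]
rib t [ 0.5312 -0.248   0.159 ]
rib b [ 0.4566 -0.2256  0.159 ]
foot [ 0.574  -0.1948  0.01  ]
foot [ 0.4512 -0.1594  0.01  ]
foot [ 0.4148 -0.2813  0.01  ]
[[0.5963 0.3146 0.02  ]
 [0.6291 0.152  0.02  ]
 [0.4196 0.106  0.02  ]
 [0.386  0.2687 0.02  ]] [0.5077 0.2103 0.02  ] [np.float64(0.21523140541722074), np.float64(0.16586779011557096), np.float64(0.21448913195720595), np.float64(0.16606458988864942)]
[0.517  0.2131 0.02  ]
dish [0.5431 0.0044 0.064 ] disc scene [ 0.5061 -0.2359  0.127 ]
```

The foot corners agree with the disc: centre (0.494,-0.238), rib yaw about -16.5°. The tray is near (0.508,0.210). I'll move above the canister with spin +171°, which leaves joint 6 room for the anticlockwise twist.

```bash
python3 -m crank '[[[-54.9,-62.5,-6],85],[[-54.9,-62.5,-6],85],[[-54.9,-62.5,-6],85],[[-54.9,-62.5,-6],85],[[-54.9,-62.5,-6],85],[[-54.9,-62.5,-6],85],[[-54.9,-62.5,-6],85],[[-54.9,-62.5,-6],85],[[-54.9,-62.5,-6],85],[[-54.9,-62.5,-6],85]]' 8.5
cat >> h.py <<'E'
from scipy.spatial.transform import Rotation as Ro
def goal(xyz,yaw_y):
    s=manip.sense(); R=Ro.from_quat(s["tool_rot"]).as_matrix()
    y=np.degrees(np.arctan2(R[1,1],R[0,1])); sp=-((yaw_y-y+180)%360-180)
    print("t",round(float(s["t"]),2),"tcp",np.round(s["tcp_pos"],4),"tilt",np.round(R[:,2],4),"yaw",round(y,2),"F",np.round(s["force"],1),"gap",round(float(s["finger_gap"]),3),"q",np.round(s["q"],2))
    print("shift cm",np.round(R.T@(np.array(xyz)-s["tcp_pos"])*100,2),"spin",round(sp,1))
E
python3 -c "
from h import *
goal([.494,-.237,.29],-106.5)"
```

```text
t: 1.1
tcp_pos: [0.4048, 0.0816, 0.2674]
tool_rot: [0.824, 0.567, 0.0, -0.0]
force: [1.2, 0.6, -0.6]
finger_gap: 0.995
t 1.1 tcp [0.4048 0.0816 0.2674] tilt [ 0.e+00  1.e-04 -1.e+00] yaw -20.93 F [ 1.2  0.6 -0.6] gap 0.995 q [-0.07  0.19  1.88  0.    1.07  0.29]
shift cm [-26.58  19.71  -2.27] spin 85.6
```

```bash
python3 -m crank '[[[-26.6,19.7,-2.3],85.6],[[-26.6,19.7,-2.3],85.6],[[-26.6,19.7,-2.3],85.6],[[-26.6,19.7,-2.3],85.6],[[-26.6,19.7,-2.3],85.6],[[-26.6,19.7,-2.3],85.6],[[-26.6,19.7,-2.3],85.6],[[-26.6,19.7,-2.3],85.6],[[-26.6,19.7,-2.3],85.6],[[-26.6,19.7,-2.3],85.6]]' | head -1
python3 - <<'E'
from h import *
import cv2
goal([.494,-.237,.29],-106.5)
p=manip.camera_params("wrist"); im=manip.snapshot("wrist")[:,:,::-1]
import pickle; pickle.dump(p,open("w1.pkl","wb"))
print(proj("w",[.494,-.237,.127],p),proj("w",[.494,-.237,.159],p))
cv2.imwrite("pics/w1.png",cv2.convertScaleAbs(cv2.resize(im,(800,600),interpolation=cv2.INTER_CUBIC),alpha=1.4))
E
```

```text
t: 2.1
t 2.1 tcp [ 0.4953 -0.2351  0.2896] tilt [-0.0012  0.001  -1.    ] yaw -106.6 F [ 0.8  0.3 -0.7] gap 0.998 q [-0.65  0.36  1.55  0.    1.23  1.21]
shift cm [-0.07  0.22 -0.04] spin -0.1
[259.62165362 176.69321782] [259.93895478 185.81719791]
```

View pics/w1.png

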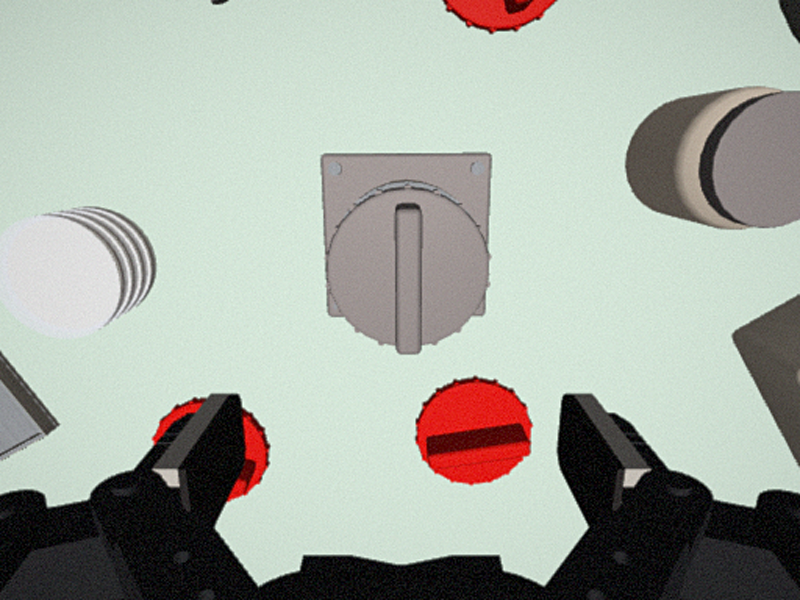

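The wrist view shows the grey cap: disc from 327 to 490 px across and about 188 to 348 down, rib top face from (408,207) to (408,354), upright in the image and so aligned with the tool.

```bash
python3 - <<'E'
from h import *
import pickle
p=pickle.load(open("w1.pkl","rb")); k=1.5625
for u,v,z in((408.5,267,.127),(408,207,.159),(408.3,354,.159),(327,267,.127),(490,267,.127),(322,154,.01),(490,153,.01)): print(ray("w",(u/k,v/k),z,p).round(4))
a=ray("w",(408/k,207/k),.159,p);b=ray("w",(408.3/k,354/k),.159,p); print((a+b)/2, np.degrees(np.arctan2(*(a-b)[1::-1])), np.linalg.norm(a-b))
c=(a+b)/2; c[2]=.131; goal(c,-106.5)
E
```

```text
[ 0.4987 -0.2401  0.127 ]
[ 0.5354 -0.2502  0.159 ]
[ 0.4592 -0.2279  0.159 ]
[ 0.5122 -0.1948  0.127 ]
[ 0.4852 -0.2854  0.127 ]
[ 0.5759 -0.1962  0.01  ]
[ 0.5402 -0.3182  0.01  ]
[ 0.49728503 -0.23906413  0.159     ] -16.28224736028904 0.07933223823573426
t 2.15 tcp [ 0.4954 -0.2349  0.2896] tilt [-1.1e-03  9.0e-04 -1.0e+00] yaw -106.79 F [-0.6  0.4  0.8] gap 0.997 q [-0.65  0.36  1.55  0.    1.23  1.22]
shift cm [ 0.33  0.35 15.86] spin -0.3
```

```bash
python3 -m crank '[[[0.3,0.32,5],0],[[0.3,0.32,9.5],0],[[0.3,0.32,12],0],[[0.3,0.32,13.5],0],[[0.3,0.32,14.6],0],[[0.3,0.32,15.3],0],[[0.3,0.32,15.6],0],[[0.3,0.32,15.6],0]]' 6 25
python3 - <<'E'
from h import *
import cv2
goal([.4968,-.2388,.131],-106.3)
im=manip.snapshot("wrist")[:,:,::-1]
cv2.imwrite("pics/w2.png",cv2.convertScaleAbs(im,alpha=1.4))
E
```

```text
t: 2.95
tcp_pos: [0.498, -0.2388, 0.1345]
tool_rot: [0.99, -0.141, 0.0, 0.0]
force: [0.5, -0.2, 0.4]
finger_gap: 0.703
t 2.95 tcp [ 0.498  -0.2388  0.1345] tilt [ 4.e-04 -3.e-04 -1.e+00] yaw -106.17 F [ 0.5 -0.2  0.4] gap 0.703 q [-0.65  0.56  1.71 -0.    0.87  1.2 ]
shift cm [-0.11  0.03  0.35] spin 0.1
```

View pics/w2.png

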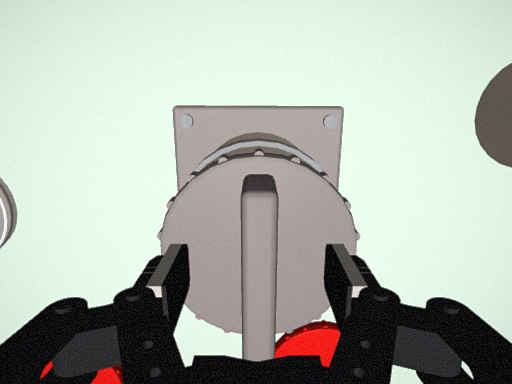

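The fingers straddle the rib: pads at x≈188 and 326 px, rib from 243 to 276, so it is centred. Next I close on it.

```bash
python3 -m crank '[[[0,0,0.3],0],[[0,0,0.3],0],[[0,0,0.3],0],[[0,0,0.3],0],[[0,0,0.3],0],[[0,0,0.3],0],[[0,0,0.3],0]]' 0 30
python3 -c "
from h import *
goal([.4968,-.2388,.131],-106.3)"
```

```text
t: 3.7
tcp_pos: [0.4978, -0.239, 0.1317]
tool_rot: [0.99, -0.141, 0.0, 0.0]
force: [-0.7, -0.6, 4.8]
finger_gap: 0.157
t 3.7 tcp [ 0.4978 -0.239   0.1317] tilt [ 4.e-04 -7.e-04 -1.e+00] yaw -106.19 F [-0.7 -0.6  4.8] gap 0.157 q [-0.65  0.57  1.71 -0.    0.86  1.2 ]
shift cm [-0.1   0.01  0.07] spin 0.1
```

It is gripped at 13.4 mm with almost no lateral force. Now I press.

```bash
python3 -m crank '[[[0,0,0.3],0],[[0,0,0.6],0],[[0,0,0.9],0],[[0,0,1.1],0],[[0,0,1.1],0]]' 0 50
python3 -c "
from h import *
goal([.4968,-.2388,.117],-106.3)"
```

```text
t: 4.2
tcp_pos: [0.4979, -0.2391, 0.1219]
tool_rot: [0.99, -0.141, 0.0, 0.0]
force: [-3.6, -0.7, 13.0]
finger_gap: 0.15
t 4.2 tcp [ 0.4979 -0.2391  0.1219] tilt [ 8.e-04 -1.e-03 -1.e+00] yaw -106.19 F [-3.6 -0.7 13. ] gap 0.15 q [-0.65  0.58  1.71 -0.    0.84  1.2 ]
shift cm [-0.12  0.01  0.49] spin 0.1
```

```bash
python3 -m crank '[[[0,0,0.2],0],[[0,0,0.2],0],[[0,0,0.2],0]]'
python3 -c "
from h import *
goal([.4968,-.2388,.117],-106.3)"
```

```text
t: 4.5
tcp_pos: [0.4979, -0.2391, 0.1218]
tool_rot: [0.99, -0.141, 0.001, 0.001]
force: [-5.3, 1.3, 24.0]
finger_gap: 0.155
t 4.5 tcp [ 0.4979 -0.2391  0.1218] tilt [ 0.0013 -0.0015 -1.    ] yaw -106.18 F [-5.3  1.3 24. ] gap 0.155 q [-0.65  0.58  1.72 -0.    0.84  1.2 ]
shift cm [-0.12  0.    0.48] spin 0.1
```

The cap is bottomed: z is steady while the force climbs. Now I twist anticlockwise, which is negative spin, while holding down.

```bash
python3 -m crank '[[[0,0,-0.05],-5],[[0,0,-0.05],-10],[[0,0,-0.05],-15],[[0,0,-0.05],-20],[[0,0,-0.05],-25],[[0,0,-0.05],-30],[[0,0,-0.05],-35],[[0,0,-0.05],-40],[[0,0,-0.05],-40]]'
python3 -c "
from h import *
goal([.4968,-.2388,.117],-106.3+65);print(manip.sense()['ft_torque'])"
```

```text
t: 5.4
tcp_pos: [0.4992, -0.2389, 0.1218]
tool_rot: [0.978, 0.206, 0.002, 0.001]
force: [-0.7, 2.5, 19.3]
finger_gap: 0.154
t 5.4 tcp [ 0.4992 -0.2389  0.1218] tilt [ 0.0039 -0.001  -1.    ] yaw -66.19 F [-0.7  2.5 19.3] gap 0.154 q [-0.65  0.59  1.71  0.    0.84  0.5 ]
shift cm [-0.22 -0.11  0.48] spin -24.9
[0.72162661 0.49040016 0.01666271]
```

```bash
python3 -m crank '[[[0,0,0],-5],[[0,0,0],-10],[[0,0,0],-15],[[0,0,0],-20],[[0,0,0],-25],[[0,0,0],-27],[[0,0,0],-27]]'
python3 -c "
from h import *
goal([.4968,-.2388,.117],-106.3+65);print(manip.sense()['ft_torque'])"
```

```text
t: 6.1
tcp_pos: [0.4986, -0.2384, 0.1218]
tool_rot: [0.904, 0.429, 0.001, 0.001]
force: [-2.4, 3.2, 20.7]
finger_gap: 0.153
t 6.1 tcp [ 0.4986 -0.2384  0.1218] tilt [ 2.5e-03 -2.0e-04 -1.0e+00] yaw -39.25 F [-2.4  3.2 20.7] gap 0.153 q [-0.65  0.58  1.72  0.    0.84  0.03]
shift cm [-0.14 -0.12  0.48] spin 2.1
[ 0.75912747  0.78128616 -0.18280864]
```

```bash
python3 -m crank '[[[0,0,-0.5],0],[[0,0,-1],0],[[0,0,-1.5],0],[[0,0,-2],0],[[0,0,-2.4],0],[[0,0,-2.4],0]]'
python3 - <<'E'
from h import *
import cv2
goal([.4968,-.2388,.117],-106.3+65)
a=manip.snapshot("scene")[110:220,140:260,::-1]
cv2.imwrite("pics/s2.png",cv2.convertScaleAbs(cv2.resize(a,(600,550),interpolation=cv2.INTER_CUBIC),alpha=1.4))
E
```

```text
t: 6.7
tcp_pos: [0.4975, -0.2387, 0.1427]
tool_rot: [0.903, 0.429, -0.0, -0.0]
force: [0.4, 0.1, -2.3]
finger_gap: 0.154
t 6.7 tcp [ 0.4975 -0.2387  0.1427] tilt [-7.e-04 -0.e+00 -1.e+00] yaw -39.18 F [ 0.4  0.1 -2.3] gap 0.154 q [-0.65  0.55  1.7  -0.    0.89  0.03]
shift cm [-0.05 -0.04  2.57] spin 2.1
```

View pics/s2.png

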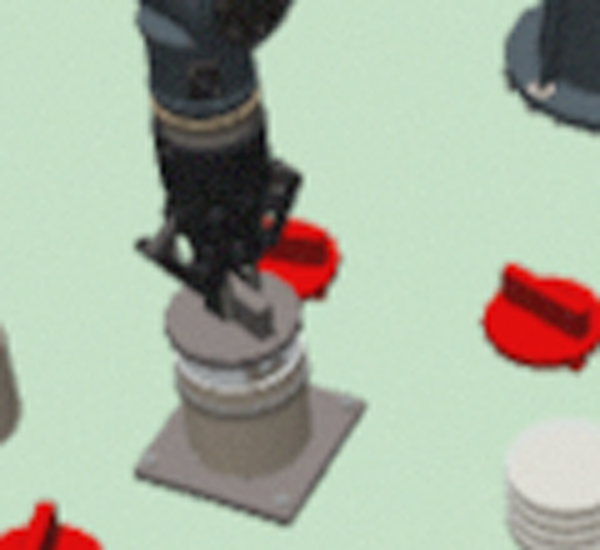

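The cap has turned with the gripper and risen: the disc at (235,315) stands proud of the rim, and the wrist carries about its weight (-2.3 N). I lift it straight up.

```bash
python3 -m crank '[[[0,0,-0.5],0],[[0,0,-1.5],0],[[0,0,-3],0],[[0,0,-5],0],[[0,0,-7],0],[[0,0,-8],0],[[0,0,-8],0]]'
python3 -c "
from h import *
goal([.511,.209,.22],-39.2)"
```

```text
t: 7.45
tcp_pos: [0.4986, -0.2394, 0.2246]
tool_rot: [0.903, 0.429, 0.001, 0.002]
force: [0.2, -0.4, -2.0]
finger_gap: 0.152
t 7.45 tcp [ 0.4986 -0.2394  0.2246] tilt [ 0.0031 -0.0024 -1.    ] yaw -39.2 F [ 0.2 -0.4 -2. ] gap 0.152 q [-0.65  0.44  1.62 -0.    1.08  0.03]
shift cm [ 35.53 -27.38   0.35] spin -0.0
```

```bash
python3 -m crank '[[[2,-1.5,0],0],[[5,-3.9,0],0],[[8.5,-6.6,0],0],[[12,-9.2,0],0],[[15.5,-12,0],0],[[19,-14.6,0],0],[[22.5,-17.3,0],0],[[26,-20,0],0],[[29,-22.3,0],0],[[31,-23.9,0],0]]' | head -2
python3 -m crank '[[[2,-1.5,0],0],[[3.5,-2.7,0],0],[[4.5,-3.5,0],0],[[4.5,-3.5,0],0],[[4.5,-3.5,0],0]]'
python3 - <<'E'
from h import *
import cv2
goal([.511,.209,.22],-39.2)
p=manip.camera_params("wrist"); im=manip.snapshot("wrist")[:,:,::-1]
import pickle; pickle.dump(p,open("w3.pkl","wb"))
cv2.imwrite("pics/w3.png",cv2.convertScaleAbs(cv2.resize(im,(800,600)),alpha=1.4))
E
```

```text
t: 8.45
tcp_pos: [0.5074, 0.1551, 0.2217]
t: 8.95
tcp_pos: [0.5094, 0.2091, 0.2222]
tool_rot: [0.903, 0.429, -0.001, 0.0]
force: [0.8, -1.1, -1.0]
finger_gap: 0.155
t 8.95 tcp [0.5094 0.2091 0.2222] tilt [-1.3e-03 -9.0e-04 -1.0e+00] yaw -39.18 F [ 0.8 -1.1 -1. ] gap 0.155 q [ 0.19  0.44  1.63 -0.    1.07  0.87]
shift cm [0.1  0.13 0.22] spin 0.0
```

View pics/w3.png

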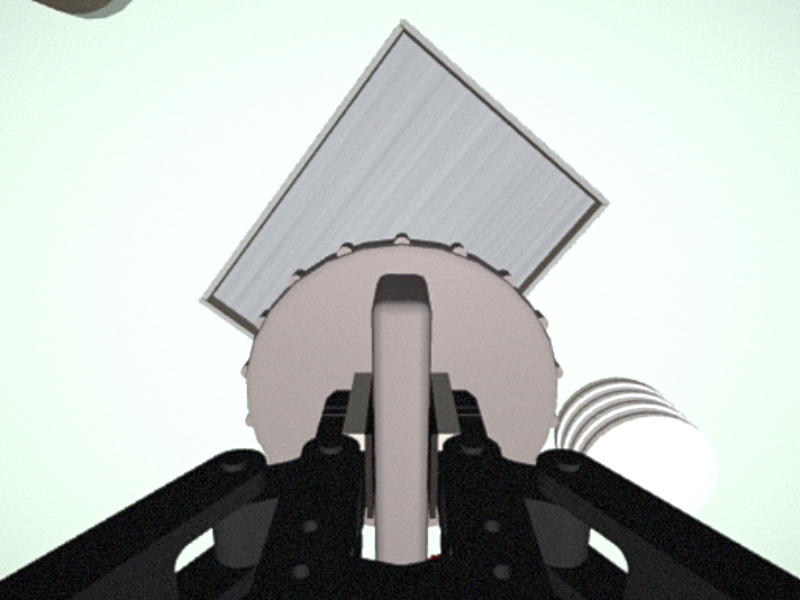

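The cap hangs upright in the gripper. The tray's rim corners are visible at (403,21), (607,204) and (202,300).

```bash
python3 - <<'E'
from h import *
import pickle
p=pickle.load(open("w3.pkl","rb")); k=1.5625
A=[ray("w",(u/k,v/k),.02,p) for u,v in((403,21),(607,204),(202,300))]
print(np.round(A,4),"ctr",(A[1]+A[2])/2,np.linalg.norm(A[0]-A[1]),np.linalg.norm(A[0]-A[2]))
c=(A[1]+A[2])/2; c[2]=.052; goal(c,-39.2)
E
```

```text
[[0.6    0.318  0.02  ]
 [0.6342 0.1551 0.02  ]
 [0.3899 0.2725 0.02  ]] ctr [0.51205436 0.2138011  0.02      ] 0.16651414212381388 0.2150366783361589
t 9.0 tcp [0.5095 0.2088 0.2224] tilt [-9.e-04 -8.e-04 -1.e+00] yaw -39.22 F [ 0.1 -0.3 -1.7] gap 0.151 q [ 0.19  0.44  1.63 -0.    1.07  0.87]
shift cm [ 0.57 -0.12 17.04] spin -0.0
```

```bash
python3 -m crank '[[[0.1,0,2],0],[[0.3,-0.1,5],0],[[0.5,-0.1,8.5],0],[[0.5,-0.1,11.5],0],[[0.5,-0.1,13.5],0],[[0.5,-0.1,15],0],[[0.5,-0.1,16],0],[[0.5,-0.1,16.6],0],[[0.5,-0.1,16.6],0],[[0.5,-0.1,16.6],0]]'
python3 -m crank '[[[0,0,0.15],0],[[0,0,0.3],0],[[0,0,0.45],0],[[0,0,0.6],0],[[0,0,0.6],0],[[0,0,0.6],0]]'
```

```text
t: 10.0
tcp_pos: [0.5127, 0.214, 0.0574]
tool_rot: [0.903, 0.429, 0.001, 0.0]
force: [-0.1, 0.1, -1.0]
finger_gap: 0.15
t: 10.6
tcp_pos: [0.5121, 0.2141, 0.0507]
tool_rot: [0.903, 0.429, -0.0, -0.0]
force: [-1.0, 0.2, -0.9]
finger_gap: 0.153
```

```bash
python3 -m crank '[[[0,0,0.1],0],[[0,0,0.2],0],[[0,0,0.3],0],[[0,0,0.35],0],[[0,0,0.35],0],[[0,0,0.35],0]]'
python3 -m crank '[[[0,0,0.1],0],[[0,0,0.15],0],[[0,0,0.15],0]]'
```

```text
t: 11.2
tcp_pos: [0.5122, 0.2141, 0.0473]
tool_rot: [0.903, 0.429, -0.0, 0.0]
force: [0.8, -0.4, -2.0]
finger_gap: 0.155
t: 11.5
tcp_pos: [0.5121, 0.2141, 0.0457]
tool_rot: [0.903, 0.429, -0.0, -0.0]
force: [1.5, 1.0, -1.0]
finger_gap: 0.154
```

```bash
python3 -m crank '[[[0,0,0.1],0],[[0,0,0.15],0],[[0,0,0.15],0],[[0,0,0.15],0]]'
python3 -m crank '[[[0,0,0.1],0],[[0,0,0.1],0],[[0,0,0.1],0]]'
```

```text
t: 11.9
tcp_pos: [0.5123, 0.2141, 0.0448]
tool_rot: [0.903, 0.429, 0.0, 0.0]
force: [0.5, -1.2, 5.5]
finger_gap: 0.153
t: 12.2
tcp_pos: [0.5124, 0.2141, 0.0448]
tool_rot: [0.903, 0.429, 0.0, 0.0]
force: [-1.7, -1.8, 12.3]
finger_gap: 0.155
```

Contact came at z=0.0448, against 0.045 expected. I'll ease the preload, then open.

```bash
python3 -m crank '[[[0,0,-0.15],0],[[0,0,-0.15],0]]'
python3 -m crank '[[[0,0,0],0],[[0,0,0],0],[[0,0,0],0],[[0,0,0],0],[[0,0,0],0],[[0,0,0],0]]' 5
python3 -m crank '[[[0,0,-0.5],0],[[0,0,-2],0],[[0,0,-5],0],[[0,0,-9],0],[[0,0,-13],0],[[0,0,-17],0],[[0,0,-20],0],[[0,0,-20],0],[[0,0,-20],0]]'
python3 - <<'E'
from h import *
import cv2
w=manip.snapshot("wrist")[:,:,::-1]; s=manip.snapshot("scene")[:,:,::-1][120:260,130:400]
cv2.imwrite("pics/f.png",cv2.convertScaleAbs(np.hstack([cv2.resize(w,(400,300)),cv2.resize(s,(400,300))]),alpha=1.3))
E
```

```text
t: 12.4
tcp_pos: [0.5124, 0.2142, 0.0448]
tool_rot: [0.903, 0.429, 0.0, 0.0]
force: [-0.8, 0.1, 2.9]
finger_gap: 0.156
t: 13.0
tcp_pos: [0.5121, 0.2141, 0.0447]
tool_rot: [0.903, 0.429, -0.0, -0.0]
force: [0.4, -0.7, 0.2]
finger_gap: 0.585
t: 13.9
tcp_pos: [0.5121, 0.2141, 0.2456]
tool_rot: [0.903, 0.429, 0.001, 0.0]
force: [0.4, -0.0, -0.2]
finger_gap: 0.58
```

View pics/f.png

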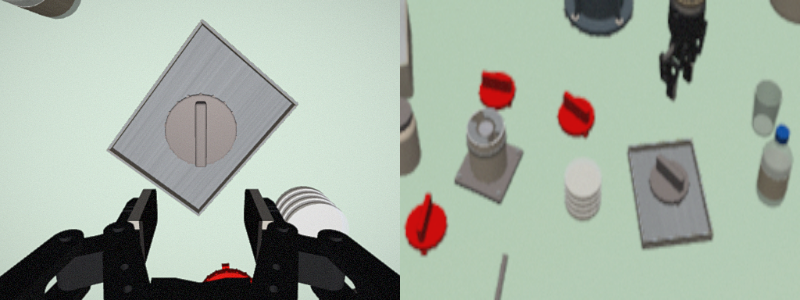

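The cap stands upright in the middle of the tray, at wrist (201,130) and scene (668,180). The canister at (487,135) is open, the dishes and bottle haven't moved, and the gripper is clear.

```bash
python3 -c "
from station import manip
print(manip.sign_off())"
```

```text
the job is handed in; nothing more can be done
None
```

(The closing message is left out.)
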